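# Hold the cold-store alarm panel's key switch at test

### The job

Draw the steel key along the slotted key rail and out of its open end, push it fully home in the key switch on top of the white alarm panel (its pins are sticky, so rock it a little if it catches), and only then turn it a quarter turn clockwise, seen from above, as far as it goes. The switch springs back, so finish while still gripping the key, holding it home and fully turned; leave the bottle, the box and the tape roll on the bench where they are.

Things in the scene. Friction and masses are not known exactly. Their poses are not given: they have to be found in the camera images.
- key: Steel key, 89 mm tall, 60 g, upright in the rail. Origin: centre of its round shoulder's underside; z up to the bow, x along the blade's width. Below: flat blade 12 mm (x) by 4 mm (y), 25 mm long, then a 6 mm 45-degree point. Above: shoulder disc 18 mm diameter, 6 mm high, stem 7 mm diameter to 24 mm, then the bow to 58 mm. Alike either way round (half turn about z).
- bow (a point): Centre of the key's bow, 41 mm above the key's origin, same axes: a flat plate 36 mm (x) by 8 mm (y) by 34 mm high, to be pinched across y from above.
- rail: Fixed black plastic key rail with grey lips, 96 mm (x) by 44 mm (y), 58 mm high; origin under its slot's middle. Slot along x. The key's shoulder stands on ledges 45 mm up, blade hanging in a slot 5.6 mm wide, its width along x. Lips above the shoulder (53 to 58 mm high, 9 mm gap for the stem) stop it from being lifted. The key starts within 15 mm of the middle, along x.
- rail_end (a point): The slot's only open end, 45 mm in -x from the rail's origin, at ledge height; same axes as the rail. Slide the key in -x until its shoulder is wholly past this end (key origin at least 10 mm beyond it); then it lifts freely.
- panel: Fixed white alarm panel, a box 130 mm (x) by 160 mm (y), 62 mm high; origin under its centre. The key switch is in the middle of its flat top in a steel ring 43 mm across, which stands 2.5 mm proud of the top; three small lamps along its +x side.
- keyway (a point): Centre of the keyway's mouth atop the brass lock plug, level with the panel's top; z up, x along the keyway's length; turns with the plug. Keyway 13.4 by 5.4 mm, 36 mm deep, mouth chamfered 2 mm. Home: the shoulder rests on the plug, the key's origin on this point. Two pairs of sprung, sticky side pins 11 and 20 mm down catch the blade (10 to 15 N in a straight push; small twists ease it).
- plug (a joint): Angle of the lock plug in rad: 0 at rest, grows clockwise seen from above to a stop at 1.571 (quarter turn). A spring drives it back to 0 (0.02 N m at rest, about 0.08 N m at the stop). The key has up to 0.13 rad of play in the keyway.
- reagent: Bystander: brown glass bottle, 50 mm diameter, 100 mm tall; origin under its centre.
- tip_box: Bystander: grey plastic box with a white lid, 60 x 60 x 45 mm; origin under its centre.
- tape: Bystander: roll of pale tape lying flat, 80 mm diameter, 20 mm high; origin under its centre.
Not all that is in view belongs to the job. Of the things like the panel, leave any that is pink or turquoise; of the rest the larger one is meant.

How it is judged (in metres and radians):
On the way, in this order (a step that is already met when the one before it is completed fails the run):
1. the key has been slid out past the rail's open end (x of key in the frame of rail below -0.053 m and distance between key and rail below 0.4 m), for 0.1 s.
2. the key is fully home in the keyway, the switch still at rest (z of key in the frame of keyway below 0.003 m and horizontal distance between key and keyway below 0.004 m and angle between the x axis of key and the x axis of keyway, either way round below 0.25 rad and angle between key's own z axis and vertical below 0.12 rad and value of joint plug below 0.35 rad), for 0.1 s.
At the end, for the whole second after the job is handed in: The key's shoulder is within 4 mm of the plug's face and centred within 4 mm, upright within 0.15 rad, the plug is turned clockwise by more than 1.4 rad (80 degrees), and the fingers still grip the key, at rest, through the last second (value of joint plug above 1.4 rad and z of key in the frame of keyway below 0.004 m and horizontal distance between key and keyway below 0.004 m and angle between key's own z axis and vertical below 0.15 rad and contact force between the fingers and key above 1 N and linear speed of key below 0.02 m/s); the arm keeps its last pose, push and grip.
It fails at once if the bottle was moved more than 30 mm or tipped (distance of reagent from where it was at the start of the episode above 0.03 m or angle between reagent's own z axis and vertical above 0.5 rad).
It fails at once if the box was moved more than 30 mm (distance of tip_box from where it was at the start of the episode above 0.03 m).
It fails at once if the tape roll was moved more than 30 mm (distance of tape from where it was at the start of the episode above 0.03 m).
It also fails if it takes over 51 s, if anything falls off the work surface, if the arm or the gripper's body presses on something with over 40 N, if the wrist force passes 120 N, or if a joint passes its speed limit or range.

### The arm

A 7-joint arm with a two-finger parallel gripper is mounted at the origin on the work surface. World frame = base frame: x ahead of the robot, y to its left, z up, the work surface at z = 0. Lengths are in mm, angles in rad, forces in N, time in s.
With the tool pointing down it reaches from about 400 to 875 mm from the base axis. Payload 4.4 kg.
Tool frame: the origin (TCP) lies at the very end of the fingers, on their centre line; the grasp point (between the pads) lies 19 mm behind it; z points along the fingers, y is the line along which they close (so a half turn about z gives the same grasp; the last joint's range is limited). The gripper opens to 85 mm and grips with 20 to 120 N. Pads are 22 mm wide; open, the fingers measure 114 mm over their backs; the gripper's body (76 mm by 85 mm) begins 54 mm behind the grasp point. The pads swing forward as they close: fully open they stand 13 mm farther back than shut.
Start: joints at [-1.301, 0.628, 0.038, 1.517, -0.027, 0.996, -0.02], TCP at [214.166, 613.719, 193.813] pointing down, gripper open.
Joint ranges: [-3.06, 3.06], [-0.37, 2.12], [-1.25, 1.32], [0.18, 2.47], [-1.1, 4.24], [0.23, 1.98], [-2.94, 2.94]. Speed limits (rad/s): [2.57, 2.57, 3.14, 3.14, 3.14, 3.14, 3.14].

### API

Orientations are given as [roll, pitch, yaw] about the fixed x, y, z axes, in that order (R = Rz(yaw) Ry(pitch) Rx(roll)).
In Python, from cell import ctrl gives the robot as it stands.
- The arm moves only by the tool step_arm, never from a script. Its argument "series" is a list that holds one entry, the list of rows, each a list of 7 numbers: the turn, a rotation vector about the tool's x, y, z as a fraction of full scale, then the shift along the tool's x, y, z as a fraction of full scale, then the closure, from 0 (fully open) to 1 (shut). In form: [[[ax, ay, az, tx, ty, tz, gripper], ...]]. A call has 1 to 12 rows; each row shifts and turns the commanded pose from where the row before left it, along the tool's axes as they then stand; what a row does not reach is not made up. Full scale, the value 1, is 150 mm for a shift and 45 degrees for a turn. A row lasts 1/10 s, in which the tool goes at most 50 mm and 8.59 degrees, less where a joint would pass 70% of its speed; a pose out of reach is approached as far as the arm can. A call with a number of a shift or a turn outside -1 to 1 is refused whole. A call with a gripper value outside its range is refused whole. The fingers move at their own pace and stop on an object; the grip force is fixed at half the most. Time passes only in rows, so rows that do not move let the fingers close. It gives the time, the measured TCP pose, the force, the opening and the grip force at its end, in the units of the state.
- ctrl.read_state(): the state, without advancing time (a new reading comes with each control period).
- ctrl.get_image(name): name is "side" or "top"; returns a dict with "img" (420x560x3 uint8, red, green, blue), "fx", "fy", "cx", "cy" (pixels), "dist" ([k1, k2, p1, p2, k3] as OpenCV has them; the pictures are not rectified), "R" (3x3) and "t" (3): a world point X has camera coordinates R X + t. Camera axes: x right, y down, z forward; pixel columns grow to the right and rows downward; lengths in mm; the calibration is good to about 2 mm. A picture is of the moment at which its call begins. There is no depth.
- ctrl.finish_job(): hands the job in; it is judged then, once.
Trained networks look in a picture, given as the dict that the camera call returned (one of the last four; its "shot" number tells which), for a name from the list of things; names that differ only in an ending like _2 or _b are one class to them, and where a whole thing is asked for, a point or a joint stands for the part that bears it (a point fixed in the world has none). Each returns a list of dicts, best first, with "score" (0 to 1); they miss things now and then, are a little off and sometimes report something else, mostly with a low value. They report only what shows in the picture. A call takes as long as a camera call. They do not tell look-alikes from the thing itself.
- ctrl.recognise(picture, thing): "centre" ([column, row] in pixels, amid what is visible of it).
The state is a dict: "clock": time; "qpos": joint angles; "qd": joint speeds; "tau": joint torques, N m; "eef_pos": TCP position; "tool_rot": TCP orientation; "force": force on the tool from outside, world axes, zero at the start; "torque": the same for the moment, N m; "width": finger opening in mm; "gripper_force": force on a finger pad.
Only numpy, scipy, OpenCV 4.12 (cv2) and the standard library are available. Lean on these libraries where they do the work, as an engineer would, in place of code of your own. Each camera call takes 0.05 s, during which the arm holds its last target. There are 200 camera calls.

## Working session

There is one attempt and no reset: what is moved stays moved. The work goes in short steps, Python scripts to look and compute and a tool call to move; the robot and the scene stay as the last step left them, time stands still between calls to the robot, and variables do not carry over. Pictures are saved under pics/ and viewed, at most 10 in all, crops included, and the job is handed in when it is done.

Besides the shell and the picture viewer there is one more tool, called after "Request:" as name(argument=value, ...) on one line, values as JSON. step_arm: Moves the arm, as the interface text tells. Shift numbers are shares of 150 mm and turn numbers shares of 45 degrees, none past 1 either way. Its arguments: {"type":"object","properties":{"series":{"type":"array","items":{"type":"array","items":{"type":"array","items":{"type":"number","minimum":-1,"maximum":1}}}}},"required":["series"]}

```bash
mkdir -p pics; ls; cat > h.py <<'E'
import numpy as np, cv2
from cell import ctrl
def K(p): return np.array([[p["fx"],0,p["cx"]],[0,p["fy"],p["cy"]],[0,0,1.]])
def pix2w(p,uv,z):
    n=cv2.undistortPoints(np.array([[uv]],float),K(p),np.array(p["dist"],float))[0,0]
    R=np.array(p["R"]);t=np.array(p["t"]); c=-R.T@t; d=R.T@np.array([n[0],n[1],1])
    return c+d*(z-c[2])/d[2]
def w2pix(p,X):
    R=np.array(p["R"]);t=np.array(p["t"],float)
    return cv2.projectPoints(np.array(X,float).reshape(-1,1,3),cv2.Rodrigues(R)[0],t,K(p),np.array(p["dist"],float))[0][:,0]
def save(p,name): cv2.imwrite("pics/"+name,cv2.cvtColor(p["img"],cv2.COLOR_RGB2BGR))
E
python3 - <<'E'
from h import *
for n in("top","side"):
    p=ctrl.get_image(n); save(p,n+"0.png")
    R=np.array(p["R"]);print(n,p["fx"],-R.T@np.array(p["t"]),R[2])
    for th in("key","bow","rail","panel","keyway","reagent","tip_box","tape"):
        print(th,[(np.round(d["centre"]),round(d["score"],2)) for d in ctrl.recognise(p,th)])
print(ctrl.read_state())
E
```

```text
pics
top 481.6662528582681 [ 412.92004964   75.69494557 1306.25401146] [ 0.14507495 -0.00840707 -0.98938495]
key [(array([392., 210.]), 0.42)]
bow [(array([392., 212.]), 0.46)]
rail [(array([383., 215.]), 0.7)]
panel [(array([244., 135.]), 0.79), (array([220., 218.]), 0.75), (array([162., 287.]), 0.56), (array([244., 287.]), 0.55)]
keyway [(array([244., 135.]), 0.53), (array([244., 291.]), 0.46), (array([217., 216.]), 0.38)]
reagent [(array([296., 167.]), 0.63)]
tip_box [(array([308., 220.]), 0.94), (array([305., 251.]), 0.23)]
tape [(array([301., 260.]), 0.83)]
side 388.8338085703402 [ 549.13962112 -549.44187243  756.2128542 ] [ 0.07853359  0.65557955 -0.75103125]
key [(array([283., 318.]), 0.63)]
bow [(array([284., 321.]), 0.73)]
rail [(array([285., 336.]), 0.84), (array([320., 232.]), 0.61)]
panel [(array([194., 153.]), 0.92), (array([258., 182.]), 0.89), (array([186., 207.]), 0.85), (array([348., 185.]), 0.78)]
keyway [(array([255., 171.]), 0.53)]
reagent [(array([317., 231.]), 0.56), (array([257., 170.]), 0.55), (array([285., 336.]), 0.27)]
tip_box [(array([271., 248.]), 0.57), (array([286., 337.]), 0.2)]
tape [(array([222., 271.]), 0.67)]
{'clock': 0.9, 'qpos': array([-1.30081825,  0.62836516,  0.03850663,  1.51741515, -0.02702194,
        0.99628016, -0.01997843]), 'qd': array([-0.00040217,  0.00089873, -0.00090186,  0.00021604,  0.00053506,
        0.00063443, -0.00029367]), 'tau': array([ 3.09885181e-04, -5.63266039e+01,  1.22563574e+00, -1.93777335e+01,
        1.09567636e-02,  1.49055832e-03,  2.33764035e-05]), 'eef_pos': array([214.15344855, 613.72732881, 193.83127517]), 'tool_rot': array([ 3.14154311e+00, -5.32237925e-05,  2.80579351e+00]), 'force': array([-0.92462666, -0.04364146, -0.42202735]), 'torque': array([-0.05638643, -0.02161913,  0.01312167]), 'gripper_force': 0.0, 'width': 85.36525958472714}
```

View pics/top0.png

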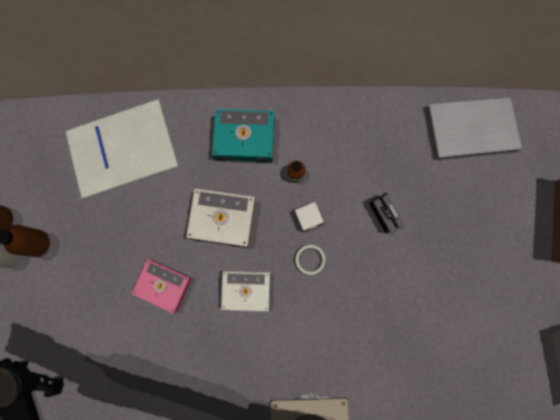

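View pics/side0.png

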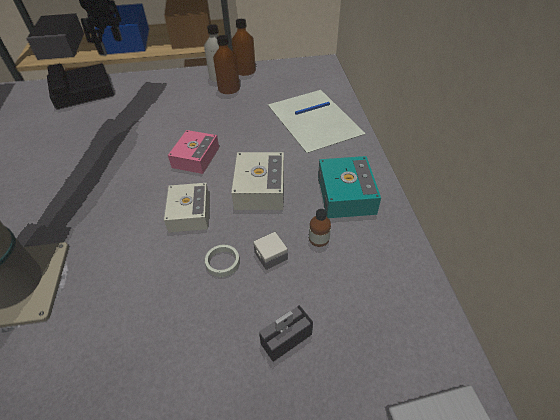

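```bash
python3 - <<'E'
from h import *
a=cv2.imread("pics/top0.png");b=cv2.imread("pics/side0.png")
f=lambda im,u,v,w,h,s:cv2.resize(im[v-h:v+h,u-w:u+w],None,fx=s,fy=s,interpolation=cv2.INTER_CUBIC)
t=np.hstack([f(a,220,218,39,29,5),f(a,385,213,39,29,5)])
u=np.hstack([f(b,258,180,39,30,5),f(b,286,331,39,30,5)])
cv2.imwrite("pics/crop0.png",np.vstack([t,u])); print(np.vstack([t,u]).shape)
E
```

```text
(590, 780, 3)
```

View pics/crop0.png

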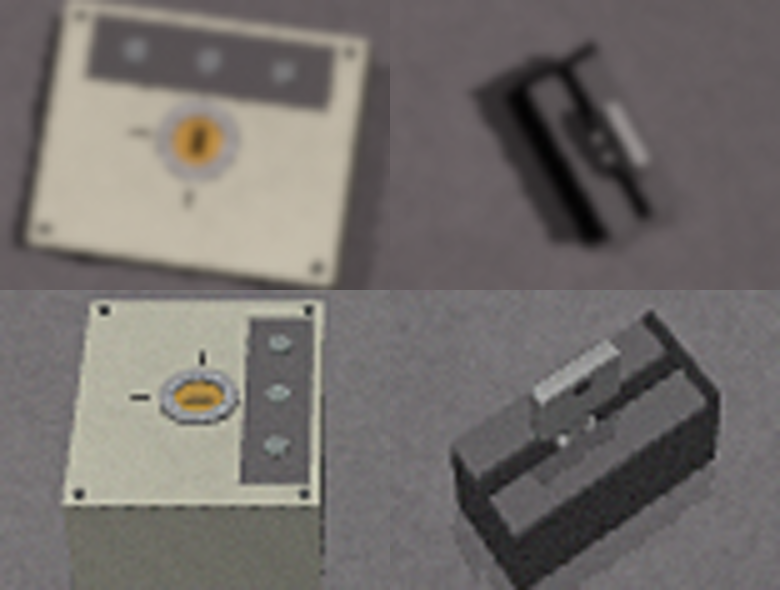

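```bash
python3 - <<'E'
from h import *
from scipy.optimize import least_squares
import pickle
P={n:ctrl.get_image(n) for n in("top","side")}
pickle.dump(P,open("P0.pkl","wb"))
def o(c,u0,v0,x0,y0): return np.array([[u0+(x-x0+.5)/5-.5,v0+(y-y0+.5)/5-.5] for x,y in c])
pt=o([(65,3),(368,40),(333,285),(25,243)],181,189,0,0); rt=o([(198,138)],181,189,0,0)
ps=o([(90,300),(323,300),(322,503),(64,505)],219,150,0,290); rs=o([(200,396)],219,150,0,290)
print("ring top",pix2w(P["top"],rt[0],63.5),"side",pix2w(P["side"],rs[0],63.5))
W=lambda p,q,z:np.array([pix2w(p,x,z) for x in q])
for n,q in(("top",pt),("side",ps)):
    w=W(P[n],q,62); print(n,np.round(w[:,:2],1).tolist(),w.mean(0))
rr=o([(452,452),(522,537),(718,398),(648,315)],247,301,390,290)
w=W(P["side"],rr,58);print("rail side",np.round(w[:,:2],1).tolist(),w.mean(0),np.linalg.norm(np.diff(w,axis=0),axis=1))
bs=o([(533,388),(612,343),(620,352),(540,400)],247,301,390,290);w=W(P["side"],bs,103);print("bow side",np.round(w[:,:2],1).tolist(),w.mean(0))
bt=o([(610,103),(648,163)],346,184,390,0);w=W(P["top"],bt,103);print("bow top",np.round(w[:,:2],1).tolist(),w.mean(0))
for th,z in(("reagent",60),("tip_box",45),("tape",20)):
  for n in P:
    d=ctrl.recognise(P[n],th)[:1]
    print(th,n,[np.round(pix2w(P[n],x["centre"],z)) for x in d])
E
```

```text
ring top [585.94543624 222.43518256  63.5       ] side [587.19583877 224.31220947  63.5       ]
top [[659.6, 293.2], [636.3, 133.0], [508.0, 152.9], [532.7, 313.6]] [584.12034695 223.16376016  62.        ]
side [[534.8, 315.3], [663.3, 293.9], [639.6, 136.4], [510.9, 155.8]] [587.16887744 225.36799327  62.        ]
rail side [[540.7, -224.1], [562.7, -260.7], [644.5, -217.7], [623.9, -178.7]] [ 592.9443352  -220.28644347   58.        ] [42.68035198 92.34284731 44.0565968 ]
bow side [[572.9, -225.2], [604.0, -211.9], [606.3, -215.9], [574.8, -230.2]] [ 589.49643959 -220.7681446   103.        ]
bow top [[602.6, -214.1], [571.2, -232.2]] [ 586.88343402 -223.19730246  103.        ]
reagent top [array([715.,  21.,  60.])]
reagent side [array([706.,   1.,  60.])]
tip_box top [array([580.,  -7.,  45.])]
tip_box side [array([587., -23.,  45.])]
tape top [array([493., -27.,  20.])]
tape side [array([473.,   6.,  20.])]
```

Panel candidates (top view): turquoise (244,135), pink (162,287), small white (244,291), large white (220,218). The meant one is the large white one, confirmed in the crop: white, its top measures about 129 x 161 mm, ring at (220.5,216.5). The rail's open end points down-right in the top view, and the key is near its middle.

Request:
step_arm(series=[[[0, 0, 0, -0.209, -0.222, 0, 0], [0, 0, 0, -0.209, -0.222, 0, 0], [0, 0, 0, -0.209, -0.222, 0, 0], [0, 0, 0, -0.209, -0.222, 0, 0], [0, 0, 0, -0.209, -0.222, 0, 0], [0, 0, 0, -0.209, -0.222, 0, 0], [0, 0, 0, -0.209, -0.222, 0, 0], [0, 0, 0, -0.209, -0.222, 0, 0], [0, 0, 0, -0.209, -0.222, 0, 0], [0, 0, 0, -0.209, -0.222, 0, 0]]])

```text
clock: 2.3
eef_pos: [401.2, 194.4, 194.2]
tool_rot: [3.141, 0.001, 2.806]
force: [0.6, 0.1, 0.3]
width: 85.4
gripper_force: 0.0
```

Request:
step_arm(series=[[[0, 0, 0.18, 0, 0, 0, 0], [0, 0, 0.18, 0, 0, 0, 0], [0, 0, 0.18, 0, 0, 0, 0], [0, 0, 0.18, 0, 0, 0, 0], [0, 0, 0.18, 0, 0, 0, 0], [0, 0, 0.18, 0, 0, 0, 0], [0, 0, 0.18, 0, 0, 0, 0], [0, 0, 0.18, 0, 0, 0, 0], [0, 0, 0.18, 0, 0, 0, 0], [0, 0, 0.18, 0, 0, 0, 0]]])

```text
clock: 3.3
eef_pos: [400.5, 196.2, 194.0]
tool_rot: [3.141, -0.0, 1.386]
force: [0.7, -0.1, -0.0]
width: 85.3
gripper_force: 0.0
```

Request:
step_arm(series=[[[0, 0, 0.189, 0, 0, 0, 0], [0, 0, 0.189, 0, 0, 0, 0], [0, 0, 0.189, 0, 0, 0, 0], [0, 0, 0.189, 0, 0, 0, 0], [0, 0, 0.189, 0, 0, 0, 0], [0, 0, 0.189, 0, 0, 0, 0]]])

```text
clock: 3.9
eef_pos: [400.5, 196.2, 194.0]
tool_rot: [-3.141, -0.001, 0.496]
force: [0.5, -0.3, -0.5]
width: 85.2
gripper_force: 0.0
```

Request:
step_arm(series=[[[0, 0, 0, -0.022, 0.305, 0, 0.2], [0, 0, 0, -0.022, 0.305, 0, 0.3], [0, 0, 0, -0.022, 0.305, 0, 0.4], [0, 0, 0, -0.022, 0.305, 0, 0.4], [0, 0, 0, -0.022, 0.305, 0, 0.4], [0, 0, 0, -0.022, 0.305, 0, 0.4], [0, 0, 0, -0.022, 0.305, 0, 0.4], [0, 0, 0, -0.022, 0.305, 0, 0.4], [0, 0, 0, -0.022, 0.305, 0, 0.4], [0, 0, 0, -0.022, 0.305, 0, 0.4], [0, 0, 0, 0, 0, 0, 0.4]]])

```text
clock: 5.0
eef_pos: [591.9, -229.6, 194.1]
tool_rot: [3.135, 0.002, 0.494]
force: [-0.7, -0.7, 0.2]
width: 51.4
gripper_force: 0.0
```

```bash
python3 - <<'E'
from h import *
s=ctrl.read_state();print(s["qpos"],s["eef_pos"],s["tool_rot"],s["width"])
b=ctrl.get_image("side");u=b["img"][240:400,200:400]
cv2.imwrite("pics/side1.png",cv2.cvtColor(cv2.resize(u,None,fx=3.5,fy=3.5,interpolation=cv2.INTER_CUBIC),cv2.COLOR_RGB2BGR))
print(w2pix(b,[s["eef_pos"],[588,-222,103]]))
E
```

```text
[-0.03538292  0.67663455  0.62244984  1.57797216 -0.43510404  1.02478713
 -0.3670818 ] [ 591.93438507 -229.56565452  194.11383171] [3.13476187e+00 1.62333775e-03 4.93967290e-01] 51.35556168753973
[[285.47063103 295.34470509]
 [283.1997302  317.44036801]]
```

View pics/side1.png

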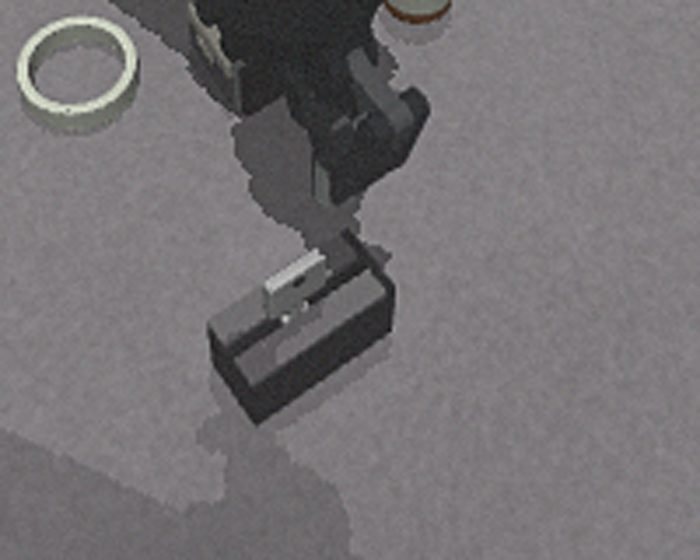

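Request:
step_arm(series=[[[0, 0, 0, 0, -0.057, 0, 0.5], [0, 0, 0, 0, 0, 0.2, 0.5], [0, 0, 0, 0, 0, 0.2, 0.5], [0, 0, 0, 0, 0, 0.15, 0.5], [0, 0, 0, 0, 0, 0, 0.5], [0, 0, 0, 0, 0, 0, 0.5]]])

```text
clock: 5.65
eef_pos: [587.3, -211.7, 111.8]
tool_rot: [-3.141, -0.0, 0.503]
force: [-1.0, -0.5, 0.9]
width: 42.5
gripper_force: 0.0
```

```bash
python3 - <<'E'
from h import *
b=ctrl.get_image("side");u=b["img"][270:370,225:345]
t=ctrl.get_image("top");v=t["img"][165:265,330:450]
im=np.hstack([cv2.resize(x,None,fx=3.3,fy=3.3,interpolation=cv2.INTER_CUBIC) for x in(u,v)])
cv2.imwrite("pics/g1.png",cv2.cvtColor(im,cv2.COLOR_RGB2BGR))
s=ctrl.read_state();print(s["eef_pos"],s["tool_rot"],s["width"],im.shape)
E
```

```text
[ 588.2753237  -213.06993965  112.95811363] [ 3.13995369e+00 -1.81167449e-03  5.02516190e-01] 42.996099430435315 (330, 792, 3)
```

View pics/g1.png

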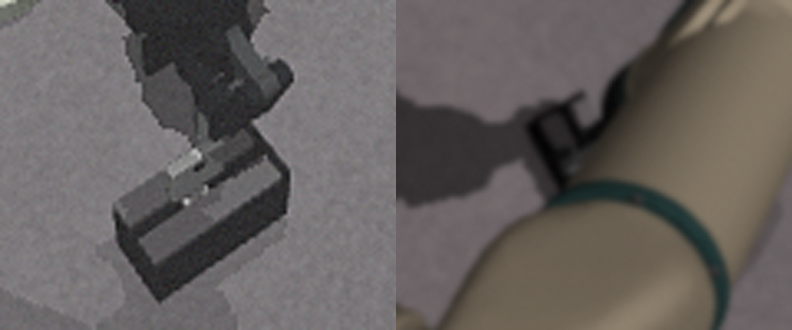

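Request:
step_arm(series=[[[0, 0, 0.01, -0.03, 0.051, 0, 0.5], [0, 0, 0, 0, 0, 0, 0.5], [0, 0, 0, 0, 0, 0, 0.5], [0, 0, 0, 0, 0, 0, 0.5]]])

```text
clock: 6.15
eef_pos: [587.1, -222.5, 111.5]
tool_rot: [3.142, -0.0, 0.493]
force: [0.1, 0.0, -0.0]
width: 42.7
gripper_force: 0.0
```

Request:
step_arm(series=[[[0, 0, 0, 0, 0, 0.15, 0.5], [0, 0, 0, 0, 0, 0.13, 0.5], [0, 0, 0, 0, 0, 0, 0.5], [0, 0, 0, 0, 0, 0, 0.5]]])

```text
clock: 6.55
eef_pos: [586.9, -222.5, 69.4]
tool_rot: [-3.141, 0.0, 0.493]
force: [0.4, 0.3, 0.2]
width: 42.7
gripper_force: 0.0
```

Request:
step_arm(series=[[[0, 0, 0, 0, 0, 0, 0.7], [0, 0, 0, 0, 0, 0, 0.85], [0, 0, 0, 0, 0, 0, 1], [0, 0, 0, 0, 0, 0, 1], [0, 0, 0, 0, 0, 0, 1], [0, 0, 0, 0, 0, 0, 1]]])

```text
clock: 7.15
eef_pos: [587.1, -222.4, 69.4]
tool_rot: [3.142, -0.0, 0.494]
force: [0.5, 0.3, 0.6]
width: 0.1
gripper_force: 0.0
```

```bash
python3 - <<'E'
from h import *
b=ctrl.get_image("side");u=b["img"][270:370,225:345]
t=ctrl.get_image("top");v=t["img"][165:265,330:450]
im=np.hstack([cv2.resize(u,None,fx=6,fy=6,interpolation=cv2.INTER_CUBIC)])
cv2.imwrite("pics/g2.png",cv2.cvtColor(im,cv2.COLOR_RGB2BGR))
s=ctrl.read_state();print(s["eef_pos"],s["tool_rot"],s["width"],im.shape,w2pix(b,[s["eef_pos"]]))
E
```

```text
[ 586.99195326 -222.39878701   69.28828282] [-3.14154010e+00  2.63650753e-05  4.93547268e-01] -0.07532468950561073 (600, 720, 3) [[282.95363917 326.04230534]]
```

View pics/g2.png

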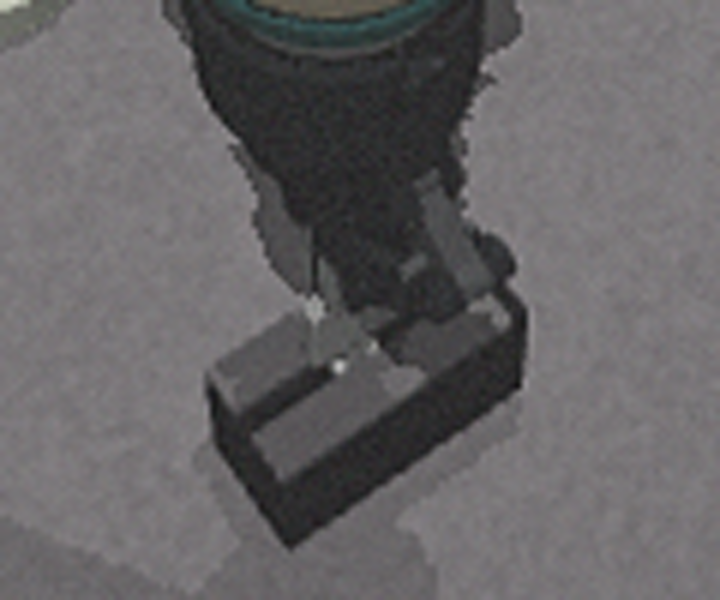

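```bash
python3 - <<'E'
from h import *
s=ctrl.read_state()
b=ctrl.get_image("side");t=ctrl.get_image("top")
print(w2pix(b,[[0,0,0],[0,0,300]]),w2pix(t,[[0,0,0]]))
def crop(p,u0,v0,w,h,k,marks):
    im=p["img"][v0:v0+h,u0:u0+w].astype(float)
    im=255*(np.clip(im/150,0,1)**.5)
    im=cv2.resize(im.astype(np.uint8),None,fx=k,fy=k,interpolation=cv2.INTER_CUBIC)
    for m,c in marks:
        q=(w2pix(p,m)-[u0,v0]+.5)*k-.5
        cv2.polylines(im,[np.round(q).astype(int)],False,c,1)
    return im
e=s["eef_pos"]; T=np.array([.474,-.88,0])
M=[([e,e+[0,0,73]],(255,0,0)),([e-20*T,e+20*T],(255,0,0))]
c=np.array([588,-222,0]);X=np.array([.88,.474,0])
M.append(([c-18*X+[0,0,69],c+18*X+[0,0,69],c+18*X+[0,0,103],c-18*X+[0,0,103],c-18*X+[0,0,69]],(0,255,0)))
im=crop(b,255,270,75,90,6,M); im0=crop(b,255,270,57,90,6,[])
im=np.hstack([im0,im]);cv2.imwrite("pics/g3.png",cv2.cvtColor(im,cv2.COLOR_RGB2BGR));print(im.shape)
E
```

```text
[[ 12.89369901 285.68570737]
 [-83.09161287 191.98654245]] [[309.33574024 434.86439567]]
(540, 792, 3)
```

View pics/g3.png

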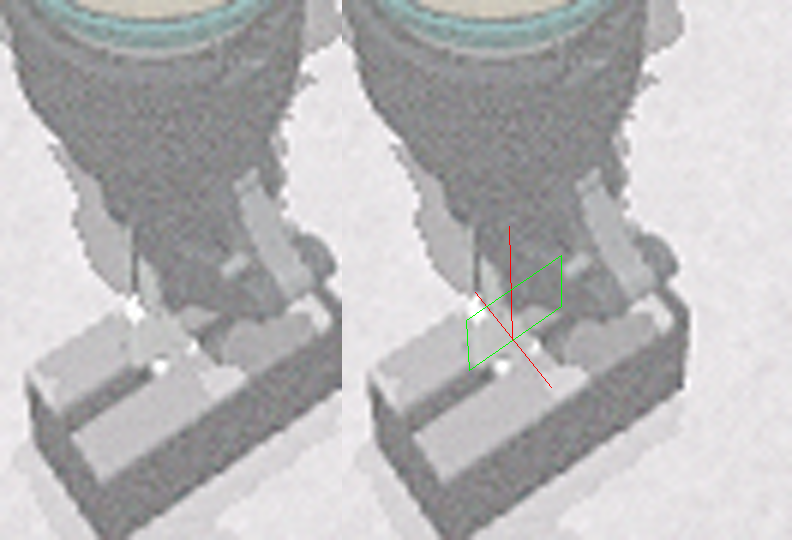

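Request:
step_arm(series=[[[0, 0, 0, 0, 0, -0.2, 1], [0, 0, 0, 0, 0, -0.2, 1], [0, 0, 0, 0, 0, 0, 1], [0, 0, 0, 0, 0, 0, 1], [0, 0, 0, 0, 0, 0, 1]]])

```text
clock: 7.85
eef_pos: [586.3, -221.7, 128.3]
tool_rot: [-3.14, 0.001, 0.494]
force: [-0.4, -1.3, 0.3]
width: 0.2
gripper_force: 0.0
```

```bash
python3 - <<'E'
from h import *
s=ctrl.read_state();e=s["eef_pos"];print(e,s["tool_rot"],s["width"])
b=ctrl.get_image("side");t=ctrl.get_image("top")
cv2.imwrite("raise_side.png",b["img"]);cv2.imwrite("raise_top.png",t["img"])
def crop(p,u0,v0,w,h,k,marks):
    im=p["img"][v0:v0+h,u0:u0+w].astype(float)
    im=255*(np.clip(im/140,0,1)**.6)
    im=cv2.resize(im.astype(np.uint8),None,fx=k,fy=k,interpolation=cv2.INTER_CUBIC)
    for m,c in marks:
        q=(w2pix(p,m)-[u0,v0]+.5)*k-.5
        cv2.polylines(im,[np.round(q).astype(int)],False,c,1)
    return im
M=[([e,e+[0,0,0.1]],(255,0,0)),([e,e-[0,0,30]],(255,0,0))]
im=crop(b,235,250,100,95,6,M)
cv2.imwrite("pics/g4.png",cv2.cvtColor(im,cv2.COLOR_RGB2BGR));print(w2pix(b,[e]),[ (d["centre"],d["score"]) for d in ctrl.recognise(b,"bow")])
E
```

```text
[ 586.30828302 -221.73790211  128.27912127] [-3.13986083e+00  9.70992500e-04  4.93712120e-01] 0.20317468571664649
[[282.03254    310.79200088]] [([283.8, 322.7], 0.66)]
```

View pics/g4.png

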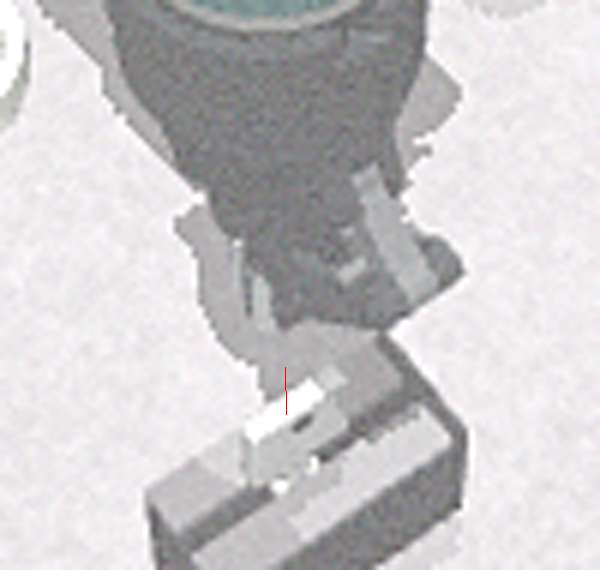

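Request:
step_arm(series=[[[0, 0, 0, 0, 0, 0.08, 1], [0, 0, 0, 0, 0, 0.07, 1], [0, 0, 0, 0, 0, 0, 1], [0, 0, 0, 0, 0, 0.015, 1], [0, 0, 0, 0, 0, 0.015, 1], [0, 0, 0, 0, 0, 0, 1]]])

```text
clock: 8.6
eef_pos: [587.0, -222.4, 102.1]
tool_rot: [-3.141, 0.0, 0.494]
force: [0.4, 0.8, -0.0]
width: -0.3
gripper_force: 0.0
```

Request:
step_arm(series=[[[0, 0, 0, 0, 0, 0.015, 1], [0, 0, 0, 0, 0, 0.01, 1], [0, 0, 0, 0, 0, 0, 1]]])

```text
clock: 8.9
eef_pos: [586.9, -222.3, 98.4]
tool_rot: [-3.141, 0.0, 0.494]
force: [-0.1, 0.3, 0.5]
width: 0.1
gripper_force: 0.0
```

Request:
step_arm(series=[[[0, 0, 0, 0, 0, 0.025, 1], [0, 0, 0, 0, 0, 0.025, 1], [0, 0, 0, 0, 0, 0.02, 1], [0, 0, 0, 0, 0, 0, 1]]])

```text
clock: 9.3
eef_pos: [586.6, -222.1, 87.4]
tool_rot: [-3.141, 0.001, 0.494]
force: [-1.4, 0.6, 0.8]
width: 0.0
gripper_force: 0.0
```

Request:
step_arm(series=[[[0, 0, 0, 0, 0, 0.025, 1], [0, 0, 0, 0, 0, 0.025, 1], [0, 0, 0, 0, 0, 0.02, 1], [0, 0, 0, 0, 0, 0, 1]]])

```text
clock: 9.7
eef_pos: [586.6, -222.2, 77.0]
tool_rot: [-3.141, 0.001, 0.494]
force: [0.1, -0.6, -0.4]
width: -0.0
gripper_force: 0.0
```

```bash
python3 - <<'E'
from h import *
import pickle
b=pickle.load(open("P0.pkl","rb"))["side"]
im=cv2.imread("raise_side.png").astype(int)  # stored RGB order
R,G,B=[im[...,i] for i in range(3)]
m=(np.abs(G-B)<40)&(G-R>25); m[:150]=0
ys,xs=np.nonzero(m[:300,200:360]); xs=xs+200
print("teal",len(xs),xs.min(),xs.max(),ys.min(),ys.max())
e=np.array([586.3,-221.7,128.3])
for h in(0,19,73,100,150,200,250): print(h,w2pix(b,[e+[0,0,h]]).round(1))
# ascii brightness map of the area around fingers
g=im.mean(2)
for v in range(288,324): print(v,"".join("#" if x<32 else "+" if x<48 else "-" if x<62 else "." if x<90 else " " for x in g[v,265:325]))
E
```

```text
teal 2001 253 359 156 248
0 [[282.  310.8]]
19 [[281.8 305.5]]
73 [[281.3 289.4]]
100 [[281.  280.5]]
150 [[280.4 262.4]]
200 [[279.7 241.7]]
250 [[278.9 218. ]]
288 .......+++-+++++-+++++++++-..--.........                    
289 ........++-++-++++--+++++++.----.......-...                 
290  ........ .+-+--+++++++-++++----.......-++--.               
291   ........-+++-++++-+++++-++-----.......+----               
292   .........+++++-+-----+-+-+-----........-----              
293    .......-+-+++-++----+++++-..---.......------             
294    .......--+-++--++-------....-.-.......------             
295    .......-.--+++-+++-+---.....-+--........---+.            
296    .......--..+++++-+-+-+--..-+++---.......+++.             
297    ...... -+...+++--+++++++---++---+.......++.              
298    ........-.  -+++++++---+++-+------.....--                
299    ........+...-+++-++--+-++-+-+------..--.                 
300    ........-.. +-++-+-++---++++-------...                   
301     .......+.  ----++++++---+-+--------.                    
302     .......-...-+++++-++
[... 689 characters left out ...]
3              ........ .     .........++++                   
314              ......       ...........++++-                  
315               ....      ..........--+++-++-                 
316               ..        .........--+++++--+.                
317                        ........--+++++-..+--                
318                       ..  ....--+++++-.. .++-               
319                     .+.    .--+++++-....  .++-              
320                    -#+  . . ++++++-...     .+--             
321                   .#-.  .. .++-+-...        -++.            
322                 .  .  ..  .-+++-..           +++            
323           .   .. .. .   .-+++. -.            .++
```

Request:
step_arm(series=[[[0, 0, 0, 0, 0, -0.25, 1], [0, 0, 0, 0, 0, -0.25, 1], [0, 0, 0, 0, 0, -0.25, 1], [-0.158, -0.085, 0, 0, 0, 0, 1], [-0.158, -0.085, 0, 0, 0, 0, 1], [-0.158, -0.085, 0, 0, 0, 0, 1], [-0.158, -0.085, 0, 0, 0, 0, 1], [-0.158, -0.085, 0, 0, 0, 0, 1], [0, 0, 0, 0, 0, 0, 1], [0, 0, 0, 0, 0, 0, 1], [0, 0, 0, 0, 0, 0, 1]]])

```text
clock: 10.8
eef_pos: [586.8, -224.0, 191.3]
tool_rot: [2.499, 0.31, 0.387]
force: [-1.0, 0.0, 0.8]
width: 0.2
gripper_force: 0.0
```

```bash
python3 - <<'E'
from h import *
from scipy.spatial.transform import Rotation as Ro
s=ctrl.read_state();e=s["eef_pos"];print(e,s["tool_rot"],s["width"],s["qpos"].round(2))
A=Ro.from_euler("xyz",s["tool_rot"]).as_matrix()
b=ctrl.get_image("side")
u0,v0,w,h,k=215,200,130,130,4.5
im=b["img"][v0:v0+h,u0:u0+w].astype(float)
im=(255*(np.clip(im/140,0,1)**.6)).astype(np.uint8)
im=cv2.resize(im,None,fx=k,fy=k,interpolation=cv2.INTER_CUBIC)
for a in([e,e-30*A[:,2]],[e-15*A[:,1],e+15*A[:,1]]):
    q=(w2pix(b,a)-[u0,v0]+.5)*k-.5; print(q)
    cv2.polylines(im,[np.round(q).astype(int)],False,(255,0,0),1)
cv2.imwrite("pics/g5.png",cv2.cvtColor(im,cv2.COLOR_RGB2BGR))
E
```

```text
[ 586.79681283 -224.03139442  191.28469229] [2.49917646 0.30987511 0.38671098] 0.20306652677560774 [-0.67  0.92  1.06  1.8  -0.12  0.67 -0.88]
[[302.80254619 423.38313821]
 [294.11718411 344.61009184]]
[[280.56306142 414.06659421]
 [325.92729704 433.07176134]]
```

View pics/g5.png

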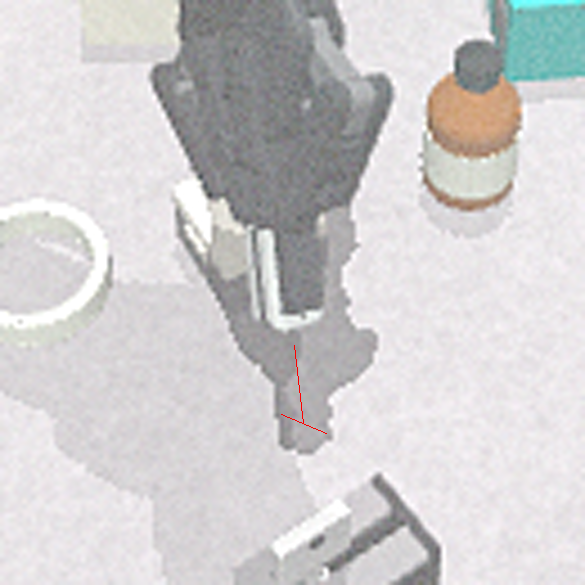

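The side view shows the shut fingertips at (293,328) in the crop, but the TCP projects to (303,423). So the real tips end about 36 mm short of the reported TCP along the tool axis. I'll correct for that: the grasp TCP height becomes about 34 mm.

Request:
step_arm(series=[[[0.158, 0.085, 0, 0, 0, 0, 0.6], [0.158, 0.085, 0, 0, 0, 0, 0.6], [0.158, 0.085, 0, 0, 0, 0, 0.6], [0.158, 0.085, 0, 0, 0, 0, 0.6], [0.158, 0.085, 0, 0, 0, 0, 0.6], [0, 0, 0, 0, 0, 0.25, 0.6], [0, 0, 0, 0, 0, 0.25, 0.6], [0, 0, 0, 0, 0, 0, 0.6], [0, 0, 0, 0, 0, 0, 0.6], [0, 0, 0, 0, 0, 0, 0.6]]])

```text
clock: 11.85
eef_pos: [588.4, -223.8, 117.9]
tool_rot: [3.138, -0.003, 0.493]
force: [0.0, 0.8, 0.1]
width: 34.0
gripper_force: 0.0
```

Request:
step_arm(series=[[[0, 0, 0, 0, 0, 0.2, 0.6], [0, 0, 0, 0, 0, 0.2, 0.6], [0, 0, 0, 0, 0, 0.08, 0.6], [0, 0, 0, 0, 0, 0.05, 0.6], [0, 0, 0, 0, 0, 0.03, 0.6], [0, 0, 0, 0, 0, 0, 0.6], [0, 0, 0, 0, 0, 0, 0.6]]])

```text
clock: 12.55
eef_pos: [587.8, -222.9, 32.1]
tool_rot: [3.14, -0.001, 0.494]
force: [-0.4, 0.1, 1.0]
width: 34.4
gripper_force: 0.0
```

Request:
step_arm(series=[[[0, 0, 0, 0, 0, 0, 0.8], [0, 0, 0, 0, 0, 0, 1], [0, 0, 0, 0, 0, 0, 1], [0, 0, 0, 0, 0, 0, 1], [0, 0, 0, 0, 0, 0, 1]]])

```text
clock: 13.05
eef_pos: [587.4, -222.6, 31.8]
tool_rot: [3.141, -0.001, 0.493]
force: [-1.4, 0.4, 6.2]
width: 6.9
gripper_force: 58.9
```

Request:
step_arm(series=[[[0, 0, 0, -0.04, 0, 0, 1], [0, 0, 0, -0.04, 0, 0, 1], [0, 0, 0, -0.04, 0, 0, 1], [0, 0, 0, -0.04, 0, 0, 1], [0, 0, 0, 0, 0, 0, 1]]])

```text
clock: 13.55
eef_pos: [565.8, -234.4, 31.7]
tool_rot: [3.141, -0.001, 0.493]
force: [0.9, 1.3, 7.0]
width: 7.2
gripper_force: 59.2
```

Request:
step_arm(series=[[[0, 0, 0, -0.045, 0, 0, 1], [0, 0, 0, -0.045, 0, 0, 1], [0, 0, 0, -0.045, 0, 0, 1], [0, 0, 0, -0.045, 0, 0, 1], [0, 0, 0, -0.045, 0, 0, 1], [0, 0, 0, -0.045, 0, 0, 1], [0, 0, 0, -0.02, 0, 0, 1], [0, 0, 0, 0, 0, 0, 1], [0, 0, 0, 0, 0, 0, 1]]])

```text
clock: 14.45
eef_pos: [527.4, -254.3, 30.8]
tool_rot: [-3.141, 0.0, 0.493]
force: [-1.5, -0.2, -0.4]
width: 7.3
gripper_force: 58.4
```

Request:
step_arm(series=[[[0, 0, 0, 0, 0, -0.1, 1], [0, 0, 0, 0, 0, -0.2, 1], [0, 0, 0, 0, 0, -0.2, 1], [0, 0, 0, 0, 0, -0.2, 1], [0, 0, -0.18, 0, 0, 0, 1], [0, 0, -0.18, 0, 0, 0, 1], [0, 0, -0.18, 0, 0, 0, 1], [0, 0, -0.18, 0, 0, 0, 1], [0, 0, -0.18, 0, 0, 0, 1], [0, 0, -0.18, 0, 0, 0, 1], [0, 0, -0.18, 0, 0, 0, 1], [0, 0, -0.18, 0, 0, 0, 1]]])

```text
clock: 15.65
eef_pos: [527.8, -254.6, 137.2]
tool_rot: [3.141, 0.001, 1.631]
force: [0.2, 0.2, -1.0]
width: 6.9
gripper_force: 58.3
```

Request:
step_arm(series=[[[0, 0, -0.18, 0, 0, 0, 1], [0, 0, -0.18, 0, 0, 0, 1], [0, 0, -0.18, 0, 0, 0, 1], [0, 0, -0.18, 0, 0, 0, 1], [0, 0, -0.18, 0, 0, 0, 1], [0, 0, -0.18, 0, 0, 0, 1], [0, 0, -0.18, 0, 0, 0, 1], [0, 0, -0.18, 0, 0, 0, 1], [0, 0, -0.18, 0, 0, 0, 1], [0, 0, 0, 0, 0, 0, 1], [0, 0, 0, 0, 0, 0, 1]]])

```text
clock: 16.75
eef_pos: [527.6, -254.8, 136.7]
tool_rot: [-3.141, 0.001, 2.893]
force: [-1.1, 0.2, -0.8]
width: 6.9
gripper_force: 58.4
```

Request:
step_arm(series=[[[0, 0, -0.123, 0, 0, 0, 1], [0, 0, 0, 0.008, 0.2, 0, 1], [0, 0, 0, 0.008, 0.3, 0, 1], [0, 0, 0, 0.008, 0.3, 0, 1], [0, 0, 0, 0.008, 0.3, 0, 1], [0, 0, 0, 0.008, 0.3, 0, 1], [0, 0, 0, 0.008, 0.3, 0, 1], [0, 0, 0, 0.008, 0.3, 0, 1], [0, 0, 0, 0.008, 0.3, 0, 1], [0, 0, 0, 0.008, 0.3, 0, 1], [0, 0, 0, 0.008, 0.3, 0, 1], [0, 0, 0, 0.008, 0.3, 0, 1]]])

```text
clock: 17.95
eef_pos: [585.4, 224.1, 136.4]
tool_rot: [-3.141, 0.001, 2.991]
force: [0.6, 0.6, -1.3]
width: 7.2
gripper_force: 58.6
```

Request:
step_arm(series=[[[0, 0, 0, 0, 0, 0, 1], [0, 0, 0, 0, 0, 0, 1], [0, 0, 0, 0, 0, 0, 1], [0, 0, 0, 0, 0, 0, 1]]])

```text
clock: 18.35
eef_pos: [585.6, 220.2, 136.1]
tool_rot: [-3.14, 0.0, 2.99]
force: [-0.6, 0.5, -1.3]
width: 7.3
gripper_force: 58.7
```

Request:
step_arm(series=[[[0, 0, 0, 0, 0.022, 0, 1], [0, 0, 0, 0, 0, 0.16, 1], [0, 0, 0, 0, 0, 0.16, 1], [0, 0, 0, 0, 0, 0, 1], [0, 0, 0, 0, 0, 0, 1], [0, 0, 0, 0, 0, 0, 1]]])

```text
clock: 18.95
eef_pos: [586.9, 225.8, 89.4]
tool_rot: [3.14, 0.002, 2.993]
force: [-0.1, 0.9, -0.1]
width: 7.2
gripper_force: 58.7
```

```bash
cat > ov.py <<'E'
from h import *
s=ctrl.read_state();e=s["eef_pos"];psi=s["tool_rot"][2];print(e,s["tool_rot"],s["force"])
b=ctrl.get_image("side");t=ctrl.get_image("top")
cv2.imwrite("pi_side.png",b["img"]);cv2.imwrite("pi_top.png",t["img"])
import pickle;pickle.dump((b,t,e,psi),open("P1.pkl","wb"))
u0,v0,w,h,k=226,140,62,66,6
def crop(marks):
    im=b["img"][v0:v0+h,u0:u0+w].astype(float)
    im=(255*(np.clip(im/190,0,1)**.7)).astype(np.uint8)
    im=cv2.resize(im,None,fx=k,fy=k,interpolation=cv2.INTER_CUBIC)
    for m,c in marks:
        q=(w2pix(b,m)-[u0,v0]+.5)*k-.5
        cv2.polylines(im,[np.round(q).astype(int)],False,c,1)
    return im
X=np.array([np.cos(psi),np.sin(psi),0]); o=e+[0,0,13.4]
z=np.array([0,0,1.])
blade=[o-6*X,o-6*X-25*z,o-31*z,o+6*X-25*z,o+6*X]
bow=[o-18*X+24*z,o+18*X+24*z,o+18*X+58*z,o-18*X+58*z,o-18*X+24*z]
a=np.linspace(0,2*np.pi,40);C=np.array([586.2,223.5,64.5])
ring=[C+21.5*np.array([np.cos(x),np.sin(x),0]) for x in a]
im=np.hstack([crop([]),crop([(blade,(255,0,0)),(bow,(255,0,0)),(ring,(0,200,0))])])
cv2.imwrite("pics/k1.png",cv2.cvtColor(im,cv2.COLOR_RGB2BGR));print(im.shape,w2pix(b,[o-31*z,o,C]))
E
python3 ov.py
```

```text
[586.91588977 225.83522599  89.36111648] [3.14030475e+00 1.90641886e-03 2.99291056e+00] [-0.05928309  0.86111275 -0.0928172 ]
(396, 744, 3) [[258.24096733 168.08164333]
 [257.49022487 159.01005243]
 [258.23448569 170.76224701]]
```

View pics/k1.png

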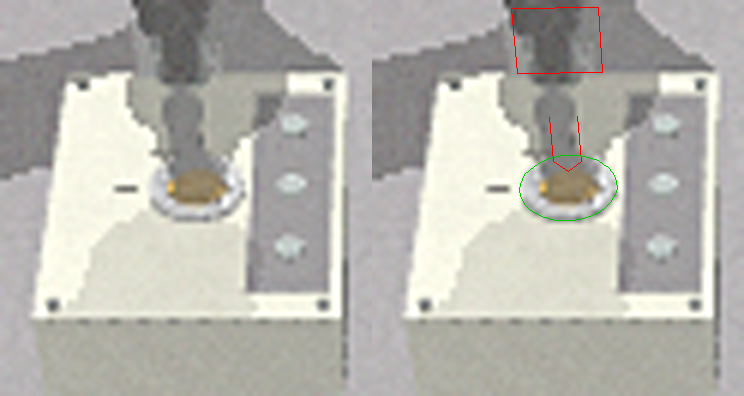

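```bash
python3 - <<'E'
from h import *
s=ctrl.read_state();print(s["eef_pos"],s["tool_rot"])
b=ctrl.get_image("side");t=ctrl.get_image("top");s=ctrl.read_state();e=s["eef_pos"];print(e)
print(w2pix(b,[e+[0,0,13.4],e+[0,0,13.4-31],e+[0,0,54.4]]))
print([(d["centre"],d["score"]) for d in ctrl.recognise(b,"key")],[(d["centre"],d["score"]) for d in ctrl.recognise(t,"key")])
im=b["img"].astype(int)
print("gray (row, cols 248..270)")
for v in range(150,180): print(v," ".join("%3d"%x for x in im[v,246:272].mean(1)))
print("blue-red sat")
for v in range(162,180): print(v," ".join("%3d"%(x[0]-x[2]) for x in im[v,246:272]))
E
```

```text
[586.80698624 225.90050136  89.42309263] [3.14029369e+00 1.99416637e-03 2.99319304e+00]
[586.47652579 225.79929745  89.08972764]
[[257.32879664 159.11851148]
 [258.0831044  168.18633685]
 [256.27508844 146.45503891]]
[([256.4, 155.9], 0.48)] []
gray (row, cols 248..270)
150  74  74  80  94  89  94  69  49  51  45  44  50  50  68  86  93  90  75  77  74  75  77  78  75  76  77
151  69  67  69  89  94  92  69  54  50  39  48  41  45  68  72  93  93  72  75  75  71  78  77  70  79  80
152 154  93  93  93  92  96  64  53  40  48  51  48  51  67  67  99  95  99  99 100 103  98 101 100  98  99
153 183  95 107 107 105 104  83  51  48  46  49  50  44  61  78 111 107 110 109 108 108 110 110 108 109 106
154 181  94 100 108 103 109 110  98  78  77  76  85  90  89 108 105 109 105 106 109 108 106 109 115 111 114
155 178  95 101 109 104 107 108 112  87  69  76  82  95 113 105 111 105 107 110 109 107 104  97  89  85  88
156 184  93 104 104 102 109 109  78  76  71  69  72  78  95 108 110 107 104 105 107 103 107 100  63  71  66
157 176  84 101 101 109 104 104  66  73  70  77  70  72  70 114 105 105 1
[... 3667 characters left out ...]
  40  39  25   0 -10  -2  -2  13  18   2   2  -1  -1
174  19  16  17  19  18   7   2   3  -2  -2  -5  31  27  21  -4   0  -4  -4   0  13  21  16  -3   2   6   2
175  20  19  18  13  16  16   8  -2   2   0   0   1   0   1   0  -1  -1  -2  11  19  19  14   2   2  -2   0
176  17  16  13  15  15  17  14  16  14   3   0  -3  -1  -3  -5   6   6  18  17  21  16  11   0   0   3   1
177  16  18  12  14  15  14  16  15  16  15  17  16  15  19  16  12  15  16  18  16  19   7  -3   3   2  -1
178  16  15  14  13  15  16  15  18  14  13  17  14  12  18  18  17  15  15  16  14  17  10   0   4   6   0
179  15  14  18  12  15  15  16  16  14  12  16  14  16  13  16  16  16  14  13  15  14  10  -5   2   2   3
```

Side view: the key hangs upright just above the ring. Its shoulder is at about (256,158) and the ring centre at about (258.4,170.5), so the key sits about 3 mm too far in -x and 2 to 3 mm too far in +y. Correcting now.

Request:
step_arm(series=[[[0, 0, 0, -0.0225, -0.0155, 0, 1], [0, 0, 0, 0, 0, 0, 1], [0, 0, 0, 0, 0, 0, 1], [0, 0, 0, 0, 0, 0, 1]]])

```text
clock: 19.65
eef_pos: [588.8, 222.8, 88.0]
tool_rot: [3.142, -0.0, 2.993]
force: [0.3, -0.6, -1.1]
width: 7.4
gripper_force: 58.7
```

```bash
python3 - <<'E'
from h import *
print(ctrl.read_state()["eef_pos"])
b=ctrl.get_image("side");e=ctrl.read_state()["eef_pos"];print(e,w2pix(b,[e+[0,0,13.4],e+[0,0,13.4-31]]))
im=b["img"].astype(int)
for v in range(155,178): print(v," ".join("%3d"%x for x in im[v,248:270].mean(1)))
E
```

```text
[588.77892647 222.78102109  88.01028243]
[588.70858973 222.86360377  87.96814692] [[258.33537816 160.09774151]
 [259.06739166 169.15115146]]
155  92 104 106 109 105 105 103  79  70  74  80  94  88 109 110 107 105 103 107 104  92  90
156  90 100 102 104 106 105 113  90  70  74  83 107 108 107 105 104 110 106 107 108  95  64
157  93 102 104 107 102 107  87  76  71  81  68  78  94 110 106 105 104 103 106 109  96  60
158  90 102 105 103 108 118  65  70  77  72  73  78  82 113 107 106 104 109 106 112  99  65
159  87  98 105 105 106 107  71  74  72  77  73  72  69 107 103 110 105 107 104 106  79  66
160 179  90  97 101 105 106  67  73  76  72  75  75  71 107 107 104 103 109 105 109  72  67
161 178 181 181  92 100 102  83  69  73  75  75  73  87 107 104 109 107 102 105 112  78  60
162 174 180 179 181  97 104 109  60  77  75  73  74 112 107 104 103 103 100 107 104  82  97
163 174 175 177 178  89 101 109  79  72  72  74  75 110 108 107 102 101 100  95  97 112  96
164 172 176 173 181 182  99 106  82  74  71  71  77 100 107 106 106 105 107 188 180 108  96
165 173 170 172 180 188  97 105  82  66
[... 456 characters left out ...]
  69  74  73  73  79  73  64  79 178 153 130 188  85  95
171  71 180 172 147 169 128 114 112  66  76  72  73  66  68  68  70 108 158 142 187  87  99
172 179 178 177 151 171 130 123  64  64  66  73  72  67  63  62  87  90 160  90 165  91  96
173 180 178 182 107 155 129 152  50  58  63  63  60  57  66  93 102  85 116 148 160  89  94
174 176 177 180 114  98 131 131 136 132 114 129 131 132 136 139 134 110 119 186 162  90  97
175 178 174 179 146 122  83 117 133 134 135 134 151 133 131 104  61 109 181 184 155  91  92
176 182 147 151 152 155 151 129  93  91  86  91  93  77 114 111 151 179 184 180 132  88  94
177 147 146 147 151 150 152 153 152 150 152 150 153 152 156 149 151 151 152 185 136  93  97
```

Request:
step_arm(series=[[[0, 0, 0, -0.005, 0, 0.03, 1], [0, 0, 0, 0, 0, 0.02, 1], [0, 0, 0, 0, 0, 0.015, 1], [0, 0, 0, 0, 0, 0.015, 1], [0, 0, 0, 0, 0, 0, 1], [0, 0, 0, 0, 0, 0, 1]]])

```text
clock: 20.3
eef_pos: [589.5, 222.6, 76.0]
tool_rot: [-3.142, -0.0, 2.993]
force: [-0.1, 0.3, -0.9]
width: 7.6
gripper_force: 58.7
```

Free so far; continue slowly.

Request:
step_arm(series=[[[0, 0, 0, 0, 0, 0.015, 1], [0, 0, 0, 0, 0, 0.015, 1], [0, 0, 0, 0, 0, 0, 1], [0, 0, 0, 0, 0, 0, 1]]])

```text
clock: 20.7
eef_pos: [589.5, 222.6, 71.4]
tool_rot: [-3.142, -0.0, 2.993]
force: [-0.2, -0.4, -0.4]
width: 7.2
gripper_force: 58.7
```

Request:
step_arm(series=[[[0, 0, 0, 0, 0, 0.015, 1], [0, 0, 0, 0, 0, 0.015, 1], [0, 0, 0, 0, 0, 0, 1], [0, 0, 0, 0, 0, 0, 1]]])

```text
clock: 21.1
eef_pos: [589.5, 222.6, 66.9]
tool_rot: [-3.141, -0.0, 2.993]
force: [0.1, -0.6, 0.6]
width: 7.3
gripper_force: 58.7
```

Request:
step_arm(series=[[[0, 0, 0, 0, 0, 0.015, 1], [0, 0, 0, 0, 0, 0.015, 1], [0, 0, 0.04, 0, 0, 0, 1], [0, 0, -0.08, 0, 0, 0, 1], [0, 0, 0.04, 0, 0, 0, 1], [0, 0, 0, 0, 0, 0, 1]]])

```text
clock: 21.7
eef_pos: [590.2, 222.9, 63.2]
tool_rot: [3.141, 0.001, 2.991]
force: [-0.6, -0.2, 6.0]
width: 7.4
gripper_force: 59.5
```

Request:
step_arm(series=[[[0, 0, 0.05, 0, 0, 0.015, 1], [0, 0, -0.1, 0, 0, 0.01, 1], [0, 0, 0.1, 0, 0, 0.01, 1], [0, 0, -0.1, 0, 0, 0, 1], [0, 0, 0.05, 0, 0, 0, 1], [0, 0, 0, 0, 0, 0, 1]]])

```text
clock: 22.3
eef_pos: [590.0, 222.6, 57.1]
tool_rot: [3.141, 0.001, 2.99]
force: [0.9, 0.6, -0.6]
width: 6.9
gripper_force: 58.6
```

Request:
step_arm(series=[[[0, 0, 0.05, 0, 0, 0.015, 1], [0, 0, -0.1, 0, 0, 0.01, 1], [0, 0, 0.1, 0, 0, 0.01, 1], [0, 0, -0.1, 0, 0, 0, 1], [0, 0, 0.05, 0, 0, 0, 1], [0, 0, 0, 0, 0, 0, 1]]])

```text
clock: 22.9
eef_pos: [590.0, 222.8, 52.1]
tool_rot: [3.141, 0.001, 2.989]
force: [1.7, 0.3, 1.0]
width: 7.6
gripper_force: 59.0
```

Request:
step_arm(series=[[[0, 0, 0.05, 0, 0, 0.015, 1], [0, 0, -0.1, 0, 0, 0.015, 1], [0, 0, 0.1, 0, 0, 0, 1], [0, 0, -0.1, 0, 0, 0, 1], [0, 0, 0.05, 0, 0, 0, 1], [0, 0, 0, 0, 0, 0, 1]]])

```text
clock: 23.5
eef_pos: [590.2, 222.9, 48.7]
tool_rot: [3.141, 0.001, 2.99]
force: [-0.2, 0.3, 8.8]
width: 7.1
gripper_force: 60.2
```

Request:
step_arm(series=[[[0, 0, 0.05, 0, 0, 0.01, 1], [0, 0, -0.1, 0, 0, 0.01, 1], [0, 0, 0.05, 0, 0, 0, 1], [0, 0, 0, 0, 0, 0, 1], [0, 0, 0, 0, 0, 0, 1]]])

```text
clock: 24.0
eef_pos: [590.5, 223.1, 48.5]
tool_rot: [3.141, 0.002, 2.991]
force: [-4.1, -2.8, 27.2]
width: 7.2
gripper_force: 63.2
```

Request:
step_arm(series=[[[0, 0, 0.1, 0, -0.0015, -0.006, 1], [0, 0, 0.16, 0, -0.0025, 0, 1], [0, 0, 0.16, 0, -0.0025, 0, 1], [0, 0, 0.16, 0, -0.0025, 0, 1], [0, 0, 0.16, 0, -0.0025, 0, 1], [0, 0, 0.16, 0, -0.0025, 0, 1], [0, 0, 0, 0, 0, 0, 1], [0, 0, 0, 0, 0, 0, 1]]])

```text
clock: 24.8
eef_pos: [589.6, 221.2, 48.6]
tool_rot: [3.139, 0.001, 2.284]
force: [-2.9, -1.8, 21.3]
width: 7.1
gripper_force: 62.3
```

```bash
python3 -c "
from h import *
s=ctrl.read_state();print(s['force'],s['torque'],s['eef_pos'],s['qpos'])"
```

```text
[-2.90065742 -1.77203784 21.30776296] [-0.2477355   0.60075378  0.04270509] [589.63593266 221.18151988  48.56277345] [-0.44612239  0.77662688  0.07066979  1.69909828 -0.07992291  0.66615714
  0.38011412]
```

Request:
step_arm(series=[[[0, 0, 0.16, 0, -0.0025, 0, 1], [0, 0, 0.16, 0, -0.0025, 0, 1], [0, 0, 0.16, 0, -0.0025, 0, 1], [0, 0, 0.16, 0, -0.0025, 0, 1], [0, 0, 0.16, 0, -0.0025, 0, 1], [0, 0, 0.16, 0, -0.0025, 0, 1], [0, 0, 0.12, 0, -0.002, 0, 1], [0, 0, 0.12, 0, -0.002, 0, 1], [0, 0, 0, 0, 0, 0, 1], [0, 0, 0, 0, 0, 0, 1]]])

```text
clock: 25.8
eef_pos: [587.3, 220.3, 48.5]
tool_rot: [3.139, -0.002, 1.341]
force: [-2.6, -0.3, 21.1]
width: 7.5
gripper_force: 62.1
```

```bash
python3 -c "
from h import *
s=ctrl.read_state();print(s['force'],s['torque'],s['eef_pos'],s['tool_rot'])"
```

```text
[-2.56946806 -0.25298588 21.13995291] [-0.19258612  0.68590653  0.05021117] [587.31999128 220.34396547  48.53541156] [ 3.13923200e+00 -2.07623654e-03  1.34138294e+00]
```

Request:
step_arm(series=[[[0, 0, 0.08, 0, -0.001, 0, 1], [0, 0, 0.05, 0, 0, 0, 1], [0, 0, 0, 0, 0, 0, 1], [0, 0, 0, 0, 0, 0, 1]]])

```text
clock: 26.2
eef_pos: [586.8, 220.5, 48.6]
tool_rot: [3.14, -0.002, 1.24]
force: [-2.8, -0.6, 21.6]
width: 7.0
gripper_force: 62.3
```

```bash
python3 -c "
from h import *
s=ctrl.read_state();print(s['force'],s['torque'],s['eef_pos'],s['tool_rot'])"
```

```text
[-2.82706771 -0.62983132 21.56699649] [-0.15030692  0.92207654  0.17546978] [586.75491733 220.48770305  48.55105582] [ 3.14035781e+00 -2.30735140e-03  1.23960674e+00]
```

Request:
step_arm(series=[[[0, 0, 0.06, 0, 0, 0, 1], [0, 0, 0, 0, 0, 0, 1], [0, 0, 0, 0, 0, 0, 1]]])

```text
clock: 26.5
eef_pos: [586.6, 220.5, 48.5]
tool_rot: [3.141, -0.002, 1.193]
force: [-3.8, -0.7, 22.8]
width: 7.4
gripper_force: 62.4
```

```bash
python3 -c "
from h import *
s=ctrl.read_state();print(s['force'],s['torque'],s['eef_pos'],s['tool_rot'])
b=ctrl.get_image('side');import numpy as np;im=b['img'].astype(int)
for v in range(160,178): print(v,' '.join('%3d'%(x[0]-x[2]) for x in im[v,246:272]))"
```

```text
[-3.76668883 -0.66752597 22.82609039] [-0.17795094  0.99116254  0.39198836] [586.59566772 220.49912644  48.54842808] [ 3.14071638e+00 -2.18255376e-03  1.19318648e+00]
160  13   8  10   8   0   1   0   1   1   0   2   1   3  -1   3   3  -3   3  -2  12   9  10   4  -1   3   3
161  10  12  10  10   0  -1  -1  -1   2   4   0   2  -3   1   0   8   3  -2   4   9  10   8   8   1  -3  -2
162  11  11   9   9   5   3  -3   0  -4   1   4   1   0  -3  -3   2   0  -3  10  10   9   7   4   4   3  -1
163  11   8   9   9   8  -5  -2  -1   1   2   3  -1   1   0   0   4   0   1   9   9   5  10   2   3   3   4
164   9  10   9   7  10   8   1  -1   3   2   0   3  -3   2   1   3  -1   3  13   9   7   9   4  -2   2  -2
165   9  12  11  12   8  11  13  -2   0   0   4   0   0  -3  -1  -1   6   8   6   7  11  11  -1   2  -1   0
166   7   8  11   7   9  11  15  -1  -3   1   3   5   4   1  -6  -1  -1   6   7   8   9  10  -4  -2   3  -1
167   7   7  12  10  14   7   8   0   4   0  -1   3   1  -2  -1  -1   2   3   4  11   9   9  -1   3   3   0
168  18  19  16  18  20  15  -6   3   0   4   2   0   3   6   0  -1  
[... 310 characters left out ...]
   0  -3  -4  45  44  -5  -3   3  21  -1  -1   4  -2
172  15  15  17  20  20  -3   1   0  59  48  -6   2  -2   0  -7  14 111  12  -5  -2   3  17  -3   0   1   2
173  15  15  15  15  20  -4  -3  -1   1  61  24   8  -6   1  56  50   2  -3  -1  -2  13  18  -2   1   3   0
174  15  18  13  16  17  12  -3  -2  -1   0  -2  30  27  23   0  -1  -1  -5   0  11  22  16   3   0   1   4
175  13  16  13  16  16  15  10   3  -3  -2  -2   0   0  -1  -2  -2  -1  -4   8  18  23  10  -1   1   0   1
176  15  15  14  14  17  15  16  17   9   0   1  -3  -4   0   1   7   8  16  15  13  15   9   1   0   0   1
177  13  16  14  16  12  14  15  19  15  15  16  15  17  15  13  18  15  13  16  13  16   7  -2   1   1   3
```

```bash
python3 -c "
from h import *
print(ctrl.finish_job())"
```

```text
the job is handed in; nothing more can be done
None
```

I drew the key out of the rail's open end, pushed it fully home in the larger white panel's switch, then turned it clockwise until it hit the stop. I handed the job in at about 27 s, still gripping the key and holding it down and turned; the hand-in did not report a verdict.

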